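Feel for loose tuning pegs

TASK

Two of the four wooden pegs in this bass headstock are the thin kind and sit loose in their holes, which cannot be seen: rock the pegs gently from side to side where they sit, without forcing them against the wood, and feel which two have play. Draw those two and stand each fully home, unforced, in a well of the thin-peg rack; the two firm pegs end seated in their own holes and the other things on the bench stay where they are.

Things in the scene. Friction and masses are not known exactly. Their poses are not given: they have to be found in the camera images.
- headstock: headstock and neck blank of a bass, brown wood, lying back side up, strapped to cork-faced rests on the bench; does not move. Origin on the bench under the middle of the headstock, x along the neck (away from the headstock's free end), z up. Headstock 202 x 109 x 30 mm, upper face 85 mm above the bench. The pegs' x axes lie within 0.3 rad of the headstock's x
- headstock_face (a point): middle of the headstock's upper face, axes as the headstock's; four tapering holes, at (+-38, +-33) mm in x, y from here, 14.5 mm wide at the face, 11.5 mm below, a peg in each. A thick shank (13.9 mm under the collar) fills its hole to 0.6 mm: gripped and pushed sideways with 4 N it stops at once. A thin one (10.4 mm) is loose: it shifts freely 2 mm each way, then stops
- rack: pale wooden peg rack, a block 206 x 48 x 60 mm, fixed to the bench, with a row of four round wells, all empty, bored for thin pegs only. Origin on the bench under its middle, x along the row, z up; upper face 60 mm above the bench. A peg is home in a well with its collar on that face
- well_1 (a point): centre of the mouth of the rack's well 1 (at -73.5 mm along the rack's x), on its upper face; the well is straight, 11.4 mm wide and 50 mm deep: a thin peg goes fully home, a thick one sticks far out
- well_2 (a point): centre of the mouth of the rack's well 2 (at -24.5 mm along the rack's x), on its upper face; the well is straight, 11.4 mm wide and 50 mm deep: a thin peg goes fully home, a thick one sticks far out
- well_3 (a point): centre of the mouth of the rack's well 3 (at 24.5 mm along the rack's x), on its upper face; the well is straight, 11.4 mm wide and 50 mm deep: a thin peg goes fully home, a thick one sticks far out
- well_4 (a point): centre of the mouth of the rack's well 4 (at 73.5 mm along the rack's x), on its upper face; the well is straight, 11.4 mm wide and 50 mm deep: a thin peg goes fully home, a thick one sticks far out
- peg_1: dark-wood peg, four alike to the eye, some 35 g. Origin on its axis under the collar (22 mm across, 6 thick), z up. Flat thumb-piece 14 to 40 mm above the origin, 26 wide along the peg's x, 10 thick along y: grip its flats, closing along y, 27 mm above the origin. Hidden tapered shank to 44 mm below, 4.4 mm thinner at its tip. Starts upright in a headstock hole, collar on the wood, not glued
- peg_2: dark-wood peg, four alike to the eye, some 35 g. Origin on its axis under the collar (22 mm across, 6 thick), z up. Flat thumb-piece 14 to 40 mm above the origin, 26 wide along the peg's x, 10 thick along y: grip its flats, closing along y, 27 mm above the origin. Hidden tapered shank to 44 mm below, 4.4 mm thinner at its tip. Starts upright in a headstock hole, collar on the wood, not glued
- peg_3: dark-wood peg, four alike to the eye, some 35 g. Origin on its axis under the collar (22 mm across, 6 thick), z up. Flat thumb-piece 14 to 40 mm above the origin, 26 wide along the peg's x, 10 thick along y: grip its flats, closing along y, 27 mm above the origin. Hidden tapered shank to 44 mm below, 4.4 mm thinner at its tip. Starts upright in a headstock hole, collar on the wood, not glued
- peg_4: dark-wood peg, four alike to the eye, some 35 g. Origin on its axis under the collar (22 mm across, 6 thick), z up. Flat thumb-piece 14 to 40 mm above the origin, 26 wide along the peg's x, 10 thick along y: grip its flats, closing along y, 27 mm above the origin. Hidden tapered shank to 44 mm below, 4.4 mm thinner at its tip. Starts upright in a headstock hole, collar on the wood, not glued
- small_block: small reddish hardwood block, 42 x 36 x 14 mm, lying on the bench between the robot and the neck; bystander; origin at the centre of its underside
- bone_a: bone nut blank, 10 x 58 x 10 mm, lying behind the work; bystander; origin at the centre of its underside
- bone_b: bone nut blank, 10 x 54 x 10 mm, lying behind the work; bystander; origin at the centre of its underside

How it is judged:
By the outcome, as a careful person would: the job done as asked, in the order asked, and still so for the second after the job is handed in, with the robot touching nothing.
It also fails if it takes over 72 s, if anything falls off the work surface, if the arm or the gripper's body presses on something with over 40 N, if the wrist force passes 120 N, or if a joint passes its speed limit or range.

ROBOT

A 6-joint arm with a two-finger parallel gripper is mounted at the origin on a cart in front of the work surface, level with it; the furniture and walls round the work are solid. World frame = base frame: x ahead of the robot, y to its left, z up, the work surface at z = 0. Lengths are in m, angles in rad, forces in N, time in s.
With the tool pointing down it reaches from about 0.35 to 0.975 m from the base axis. Payload 4.9 kg.
Tool frame: the origin (TCP) lies at the very end of the fingers, on their centre line; the grasp point (between the pads) lies 19 mm behind it; x points along the fingers, y is the direction in which the jaws open and shut, and the axes are right-handed (so a half turn about x gives the same grasp; the last joint's range is limited). The gripper opens to 85 mm and grips with 20 to 120 N. Pads are 22 mm wide; open, the fingers measure 114 mm over their backs; the gripper's body (76 mm by 85 mm) begins 54 mm behind the grasp point. The pads swing forward as they close: fully open they stand 13 mm farther back than shut.
Start: joints at [-1.453, 0.053, 1.613, -0, 1.476, -0.119], TCP at [0.147, -0.608, 0.231] pointing down, gripper open.
Joint ranges: [-3.01, 3.01], [-1.01, 2.22], [0.06, 2.58], [-1.02, 4.17], [0.09, 2.62], [-3.14, 3.14]. Speed limits (rad/s): [2.57, 2.57, 3.14, 3.14, 3.14, 3.14].

INTERFACE

Orientations are given as a rotation vector (axis times angle).
In Python, from station import ctrl, get_image, calibration, finish_job, search_frame, cut_out, mark_of gives the robot as it stands. The module is installed in compiled form; this text tells all that it offers.
- The arm moves only by the tool arm_command, never from a script. Its argument "plan" is a list that holds one entry, the list of rows, each a list of 7 numbers: the shift along the tool's x, y, z in m, then the turn, a rotation vector about the tool's x, y, z in degrees, then the finger opening in m, from 0 to 0.0854. A call has 1 to 20 rows; each row shifts and turns the pose as measured when the row begins, along the tool's axes as they then stand; what a row does not reach is not made up. A row lasts 1/12 s, in which the tool goes at most 41.7 mm and 7.16 degrees, less where a joint would pass 70% of its speed; a pose out of reach is approached as far as the arm can. A call with a gripper value outside its range is refused whole. The fingers move at their own pace and stop on an object; "squeeze" is the grip in N (left out, the last holds). Time passes only in rows, so rows that do not move let the fingers close. It gives the time, the measured TCP pose, the force and the opening at its end, in the units of the state.
- ctrl.get_obs(): the state, without advancing time (a new reading comes with each control period).
- get_image(name): name is "scene" or "side" or "wrist"; returns the picture (384x512x3 uint8, red, green, blue); there is no depth.
- calibration(name): a dict with "fx", "fy", "cx", "cy" (pixels), "cam_to_world" (4x4, takes a point from camera to world coordinates); the wrist camera has in their place "hand_eye" (4x4, takes a point from camera to tool coordinates, whose origin is the TCP and whose axes are the tool frame's). Camera axes: x right, y down, z forward; pixel columns grow to the right and rows downward; lengths in m; the calibration is good to about 2 mm. A picture is of the moment at which its call begins: read the wrist's pose just before it. calibration takes no time and is no camera call.
- finish_job(): hands the job in, once; it reports no verdict.
Trained networks look in the newest picture that a camera, given by its name, has taken for a name from the list of things; names that differ only in an ending like _2 or _b are one class to them, and where a whole thing is asked for, a point or a joint stands for the part that bears it (a point fixed in the world has none). Each returns a list of dicts, best first, with "conf" (0 to 1); they miss things now and then, are a little off and sometimes report something else, mostly with a low value. They report only what shows in the picture. A call takes as long as a camera call.
- search_frame(camera, thing): "at" ([x, y, z] in m, in the coordinates of the camera as it stood for that picture, good to about 4 mm: the middle of the surface that is visible of it).
- cut_out(camera, thing): "mask" (384x512 bool, what is visible of it).
- mark_of(camera, thing): "at" ([x, y, z] in m, in the coordinates of the camera as it stood for that picture, good to about 4 mm: a listed point, or the origin of a listed thing).
The state is a dict: "t": time; "q": joint angles; "dq": joint speeds; "effort": joint torques, N m; "tool_pos": TCP position; "tool_rot": TCP orientation; "contact_force": force on the tool from outside, world axes, zero at the start; "wrist_torque": the same for the moment, N m; "opening": finger opening in m.
Only numpy, scipy, OpenCV 4.12 (cv2) and the standard library are available. Lean on these libraries where they do the work, as an engineer would, in place of code of your own. Each camera call takes 0.05 s, during which the arm holds its last target. There are 200 camera calls.

## Working session

There is one attempt and no reset: what is moved stays moved. The work goes in short steps, Python scripts to look and compute and a tool call to move; the robot and the scene stay as the last step left them, time stands still between calls to the robot, and variables do not carry over. Pictures are saved under pics/ and viewed, about 8 in all and at most 12, crops included, and the job is handed in when it is done.

Besides the shell and the picture viewer there is one more tool, called as name([rows], argument=value, ...), one row to a line, values as JSON. arm_command: Moves the arm, as the interface text tells. Its arguments: {"type":"object","properties":{"plan":{"type":"array","items":{"type":"array","items":{"type":"array","items":{"type":"number"}}}},"squeeze":{"type":"number"}},"required":["plan"]}

```bash
mkdir -p pics; cat > h.py <<'E'
import numpy as np, cv2
from scipy.spatial.transform import Rotation as R
from station import *
np.set_printoptions(precision=4,suppress=True)
def T_cam(n):
    c=calibration(n)
    if n!='wrist': return np.array(c['cam_to_world'])
    o=ctrl.get_obs(); T=np.eye(4); T[:3,:3]=R.from_rotvec(o['tool_rot']).as_matrix(); T[:3,3]=o['tool_pos']
    return T@np.array(c['hand_eye'])
def w(T,p): return T[:3,:3]@np.array(p)+T[:3,3]
def snap(n,f=None):
    T=T_cam(n); im=get_image(n)
    if f: cv2.imwrite('pics/'+f,im[:,:,::-1])
    return T,im
def st():
    o=ctrl.get_obs(); print('t',round(o['t'],2),'p',o['tool_pos'],'F',o['contact_force'],'op',round(o['opening'],4)); print(R.from_rotvec(o['tool_rot']).as_matrix())
    return o
E
python3 - <<'E'
from h import *
st()
ims=[]
for n in ['scene','side','wrist']:
    T,im=snap(n); ims.append(im)
    print(n,T[:3,3],T[:3,2])
    for th in ['peg_1','headstock_face','rack','well_1','well_2','well_3','well_4','small_block','bone_a']:
        print(th,[(round(d['conf'],2),w(T,d['at'])) for d in mark_of(n,th)][:5])
cv2.imwrite('pics/a.png',cv2.resize(np.vstack([np.hstack(ims[:2]),np.hstack([ims[2],ims[2]*0])]),(800,600))[:,:,::-1])
print(calibration('wrist'))
E
```

```text
t 0.0 p [ 0.1465 -0.6069  0.2301] F [ 0.4377  1.3564 -0.0717] op 0.0853
[[-0.0002  0.2346 -0.9721]
 [ 0.002  -0.9721 -0.2346]
 [-1.     -0.002  -0.0002]]
scene [ 0.4199 -0.8965  1.064 ] [ 0.1161  0.6489 -0.7519]
peg_1 [(0.67, array([0.5468, 0.1183, 0.0842])), (0.64, array([0.5763, 0.0202, 0.0859])), (0.52, array([0.5161, 0.0552, 0.0858])), (0.46, array([0.6078, 0.0876, 0.0873]))]
headstock_face [(0.73, array([0.562 , 0.0704, 0.0796])), (0.54, array([0.5468, 0.1214, 0.0824]))]
rack [(0.98, array([ 0.4844, -0.2337,  0.001 ])), (0.71, array([0.5623, 0.0714, 0.0802]))]
well_1 [(0.77, array([ 0.509 , -0.2379,  0.059 ])), (0.76, array([ 0.4558, -0.2383,  0.0643])), (0.62, array([ 0.407 , -0.2404,  0.0657])), (0.58, array([ 0.5543, -0.2349,  0.0609]))]
well_2 [(0.77, array([ 0.509 , -0.2379,  0.059 ])), (0.76, array([ 0.4558, -0.2383,  0.0643])), (0.62, array([ 0.407 , -0.2404,  0.0657])), (0.58, array([ 0.5543, -0.2349,  0.0609]))]
well_3 [(0.77, array([ 0.509 , -0.2379,  0.059 ])), (0.76, array([ 0.4558, -0.2383,  0.0643])), (0.62, array([ 0.407 , -0.2404,  0.0657])), (0.58, array([ 0.554
[... 1237 characters left out ...]
0616])), (0.91, array([ 0.5562, -0.2392,  0.0572])), (0.62, array([ 0.4585, -0.2385,  0.0597]))]
small_block [(0.8, array([0.3491, 0.2444, 0.0018]))]
bone_a [(0.61, array([ 0.7674, -0.1624, -0.0004])), (0.57, array([ 0.7167, -0.1275, -0.0004]))]
wrist [ 0.2188 -0.5902  0.3748] [-0.2816 -0.0682 -0.9571]
peg_1 []
headstock_face []
rack []
well_1 []
well_2 []
well_3 []
well_4 []
small_block []
bone_a []
{'fx': 346.0710141397727, 'fy': 346.0710141397727, 'cx': 253.32783620959864, 'cy': 188.98707055518182, 'hand_eye': array([[-0.0002, -0.2898,  0.9571, -0.1435],
       [ 1.    , -0.    ,  0.0002,  0.0001],
       [-0.    ,  0.9571,  0.2898, -0.0742],
       [ 0.    ,  0.    ,  0.    ,  1.    ]])}
```

View pics/a.png

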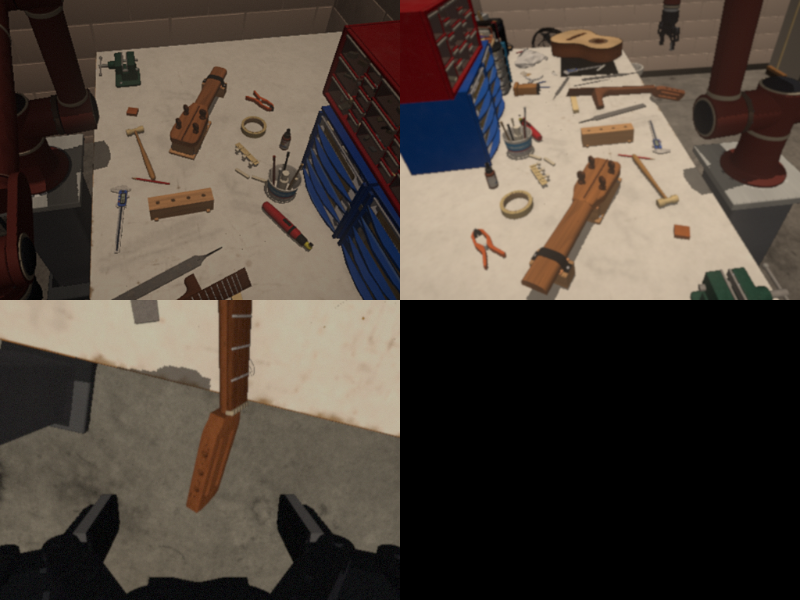

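arm_command([
  [[-0.012,0,0,-7.1,0,0,0.06],[-0.012,0,0,-7.1,0,0,0.06],[-0.012,0,0,-7.1,0,0,0.06],[-0.012,0,0,-7.1,0,0,0.06],[-0.012,0,0,-7.1,0,0,0.06],[-0.012,0,0,-7.1,0,0,0.06],[-0.012,0,0,-7.1,0,0,0.06],[0,0.011,-0.038,0,0,0,0.06],[0,0.011,-0.038,0,0,0,0.06],[0,0.011,-0.038,0,0,0,0.06],[0,0.011,-0.038,0,0,0,0.06],[0,0.011,-0.038,0,0,0,0.06],[0,0.011,-0.038,0,0,0,0.06],[0,0.011,-0.038,0,0,0,0.06],[0,0.011,-0.038,0,0,0,0.06],[0,0.011,-0.038,0,0,0,0.06],[0,0.011,-0.038,0,0,0,0.06],[0,0.011,-0.038,0,0,0,0.06],[0,0.011,-0.038,0,0,0,0.06],[0,0.011,-0.038,0,0,0,0.06]],
])

```text
t: 3.17
tool_pos: [0.5003, -0.2141, 0.3201]
tool_rot: [1.542, 0.947, -1.54]
contact_force: [0.4, 0.0, 0.4]
opening: 0.0602
```

```bash
python3 - <<'E'
from h import *
st()
T,im=snap('wrist','rack1.png')
for th in ['rack','well_1']:
    for d in mark_of('wrist',th)[:5]: print(th,round(d['conf'],2),w(T,d['at']))
np.save('Track.npy',T)
E
```

```text
t 3.17 p [ 0.5003 -0.2141  0.3201] F [0.4448 0.0187 0.3864] op 0.0602
[[ 0.0042  0.8942 -0.4477]
 [-0.0041 -0.4477 -0.8942]
 [-1.      0.0056  0.0018]]
rack 0.87 [ 0.4815 -0.2375  0.0055]
well_1 0.94 [ 0.4063 -0.2402  0.0637]
well_1 0.88 [ 0.5524 -0.2324  0.0613]
well_1 0.73 [ 0.4546 -0.233   0.0568]
well_1 0.65 [ 0.5072 -0.2333  0.0636]
```

View pics/rack1.png

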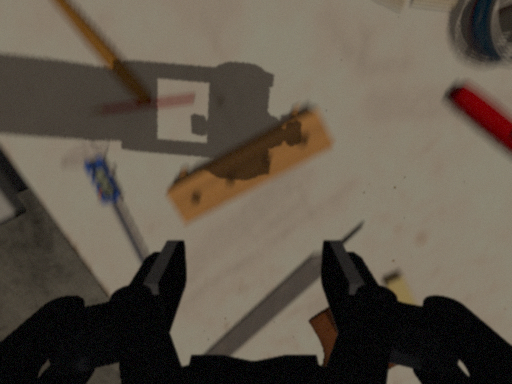

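arm_command([
  [[0,-0.007,-0.035,0,0,0,0.06],[0,-0.007,-0.035,0,0,0,0.06],[0,-0.007,-0.035,0,0,0,0.06],[0,-0.007,-0.035,0,0,0,0.06],[0,-0.007,-0.035,0,0,0,0.06],[0,-0.007,-0.035,0,0,0,0.06],[0,-0.007,-0.035,0,0,0,0.06],[0,-0.007,-0.035,0,0,0,0.06],[0,0,0,0,0,0,0.06]],
])

```text
t: 4.07
tool_pos: [0.5768, 0.0612, 0.3181]
tool_rot: [1.55, 0.933, -1.552]
contact_force: [-0.9, -0.1, 0.2]
opening: 0.0602
```

```bash
python3 - <<'E'
from h import *
st()
T,im=snap('wrist','head1.png')
for th in ['headstock_face','peg_1']:
    for d in mark_of('wrist',th)[:5]: print(th,round(d['conf'],2),w(T,d['at']))
np.save('Thead.npy',T)
E
```

```text
t 4.07 p [0.5768 0.0612 0.3181] F [-0.922  -0.1435  0.1508] op 0.0602
[[ 0.0034  0.887  -0.4617]
 [-0.0084 -0.4616 -0.887 ]
 [-1.      0.0069  0.0059]]
headstock_face 0.98 [0.5565 0.0704 0.0786]
peg_1 0.95 [0.5679 0.0211 0.0827]
peg_1 0.84 [0.5147 0.0554 0.0854]
peg_1 0.7 [0.6077 0.0899 0.0866]
```

View pics/head1.png

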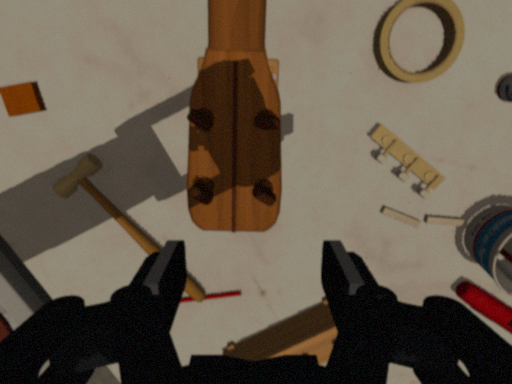

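arm_command([
  [[0.032,-0.005,0,0,0,0,0.06],[0.032,-0.005,0,0,0,0,0.06],[0.032,-0.005,0,0,0,0,0.06],[0,0,0,0,0,0,0.045]],
])

```text
t: 4.55
tool_pos: [0.5645, 0.0543, 0.2233]
tool_rot: [1.562, 0.914, -1.557]
contact_force: [-0.8, 0.3, -2.4]
opening: 0.0492
```

```bash
python3 - <<'E'
from h import *
st()
T,im=snap('wrist','head2.png')
np.save('Thead2.npy',T)
for d in mark_of('wrist','headstock_face')[:2]: print('face',round(d['conf'],2),w(T,d['at']))
for d in mark_of('wrist','peg_1')[:5]: print('peg',round(d['conf'],2),w(T,d['at']),np.round(d['at'],3))
ms=cut_out('wrist','peg_1'); m=np.array([d['mask'] for d in ms]); np.save('m.npy',m)
for d in ms: ys,xs=np.nonzero(d['mask']); print(round(d['conf'],2),xs.mean(),ys.mean(),len(xs))
c=cv2.convertScaleAbs(im[:260,100:400],alpha=2.5)
cv2.imwrite('pics/head2c.png',cv2.resize(c,None,fx=2.3,fy=2.3)[:,:,::-1])
E
```

```text
t 4.55 p [0.5645 0.0543 0.2233] F [-0.8499  0.2786 -2.3827] op 0.0492
[[ 0.0114  0.8798 -0.4753]
 [-0.014  -0.4751 -0.8798]
 [-0.9998  0.0167  0.0069]]
peg 0.94 [0.6075 0.0886 0.085 ] [ 0.019 -0.06   0.276]
peg 0.66 [0.5515 0.1235 0.0874] [-0.047 -0.063  0.272]
peg 0.66 [0.5665 0.02   0.0833] [0.015 0.016 0.302]
0.97 279.9574468085106 115.5369211514393 799
0.84 190.38598442714127 114.00111234705228 899
0.79 276.6826484018265 211.2214611872146 876
0.69 194.47526673132882 211.33462657613967 1031
```

View pics/head2c.png

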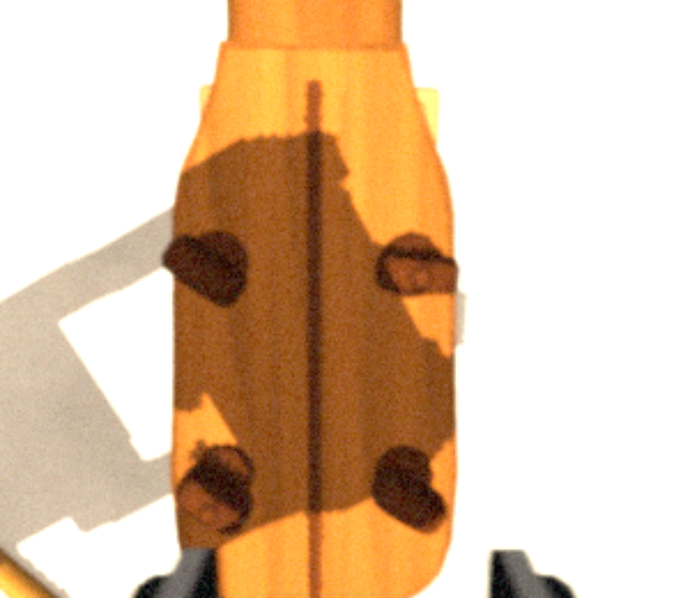

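```bash
cat > fit.py <<'E'
from h import *
from scipy.optimize import minimize
c=calibration('wrist');K=np.array([[c['fx'],0,c['cx']],[0,c['fy'],c['cy']],[0,0,1]])
def proj(T,P):
    q=(np.array(P)-T[:3,3])@T[:3,:3]; q=q@K.T; return q[:,:2]/q[:,2:]
a=np.linspace(0,2*np.pi,24,endpoint=False)
cyl=lambda r,z0,z1: np.vstack([np.c_[r*np.cos(a),r*np.sin(a),0*a+z] for z in (z0,z1)])
box=np.array([[x,y,z] for x in(-.013,.013) for y in(-.005,.005) for z in(.014,.040)])
parts=[cyl(.011,0,.006),cyl(.004,.006,.014),box]
S=4
def polys(T,x,y,yaw,z=.085):
    Rz=R.from_euler('z',yaw).as_matrix()
    return [cv2.convexHull(proj(T,p@Rz.T+[x,y,z]).astype(np.float32)) for p in parts]
def sil(T,x,y,yaw,x0,y0,W,H):
    m=np.zeros((H*S,W*S),np.uint8)
    for h in polys(T,x,y,yaw): cv2.fillConvexPoly(m,np.round((h-[x0-.5,y0-.5])*S*16).astype(np.int32),1,shift=4)
    return cv2.resize(m.astype(np.float32),(W,H),interpolation=cv2.INTER_AREA)
def fit(T,mask,g0,yaws):
    ys,xs=np.nonzero(mask);x0,y0=xs.min()-12,ys.min()-12;W,H=xs.max()+13-x0,ys.max()+13-y0
    M=np.zeros((H,W),np.float32); sub=mask[max(y0,0):y0+H,max(x0,0):x0+W]; M[max(-y0,0):max(-y0,0)+sub.shape[0],max(-x0,0):max(-x0,0)+sub.shape[1]]=sub
    f=lambda p: np.abs(sil(T,p[0],p[1],p[2],x0,y0,W,H)-M).sum()
    best=None
    for yw in yaws:
        r=minimize(f,[*g0,yw],method='Nelder-Mead',options=dict(initial_simplex=[[*g0,yw],[g0[0]+.006,g0[1],yw],[g0[0],g0[1]+.006,yw],[*g0,yw+.2]],xatol=1e-4,fatol=.5))
        if best is None or r.fun<best.fun: best=r
    return best
E
python3 - <<'E'
from fit import *
T=np.load('Thead2.npy'); m=np.load('m.npy'); im=cv2.imread('pics/head2.png')
ov=cv2.resize(cv2.convertScaleAbs(im,alpha=3),None,fx=4,fy=4)
for k in range(4):
    ys,xs=np.nonzero(m[k]); ray=T[:3,:3]@np.linalg.inv(K)@[xs.mean(),ys.mean(),1]; g=(T[:3,3]+ray*((.1-T[2,3])/ray[2]))[:2]
    r=fit(T,m[k],g,np.radians(np.arange(0,180,20))); print(r.x[:2],np.degrees(r.x[2])%180,r.fun,m[k].sum())
    for h in polys(T,*r.x): cv2.polylines(ov,[np.round((h+.5)*4).astype(int)],True,(0,255,0),1)
    cv2.drawContours(ov,[np.round(q*4+2).astype(int) for q in cv2.findContours(m[k].astype(np.uint8),0,2)[0]],-1,(255,0,255),1)
cv2.imwrite('pics/ov.png',ov[340:940,660:1260])
E
```

```text
[0.6078 0.088 ] 149.73372687741048 97.4375 799
[0.5499 0.1206] 115.03993597592942 111.5 899
[0.5706 0.0218] 113.21628218384618 126.375 876
[0.5129 0.054 ] 118.02603576618192 106.875 1031
```

View pics/ov.png

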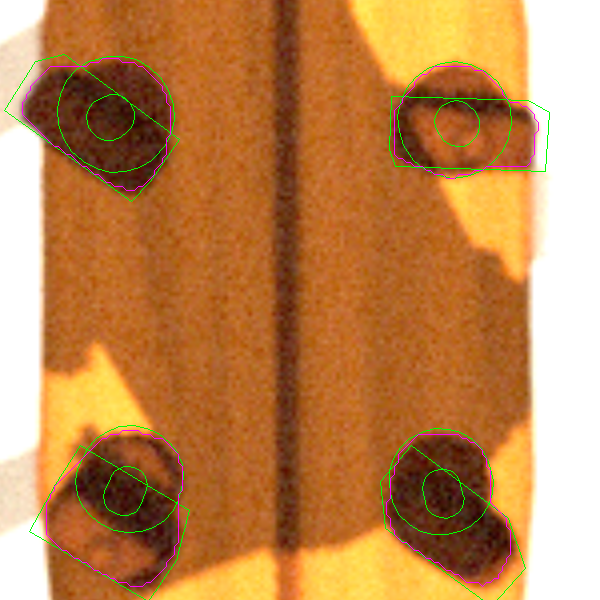

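```bash
sed -i 's/^box=.*/box=np.vstack([np.c_[.013*np.cos(a),0*a+y,.027+.013*np.sin(a)] for y in (-.005,.005)])/' fit.py
python3 - <<'E'
from fit import *
T=np.load('Thead2.npy'); m=np.load('m.npy'); im=cv2.imread('pics/head2.png')
ov=cv2.resize(cv2.convertScaleAbs(im,alpha=3),None,fx=4,fy=4)
for k in range(4):
    ys,xs=np.nonzero(m[k]); ray=T[:3,:3]@np.linalg.inv(K)@[xs.mean(),ys.mean(),1]; g=(T[:3,3]+ray*((.1-T[2,3])/ray[2]))[:2]
    for y0 in range(0,180,30):
        r=fit(T,m[k],g,[np.radians(y0)]); print(k,r.x[:2],np.degrees(r.x[2])%180,r.fun,m[k].sum())
    r=fit(T,m[k],g,np.radians(np.arange(0,180,20)))
    for h in polys(T,*r.x): cv2.polylines(ov,[np.round((h+.5)*4).astype(int)],True,(0,255,0),1)
    cv2.drawContours(ov,[np.round(q*4+2).astype(int) for q in cv2.findContours(m[k].astype(np.uint8),0,2)[0]],-1,(255,0,255),1)
cv2.imwrite('pics/ov2.png',ov[340:940,660:1260])
E
```

```text
0 [0.6076 0.088 ] 151.82839956130042 35.5 799
0 [0.6076 0.088 ] 151.7351350450145 35.3125 799
0 [0.6076 0.088 ] 151.59748628843883 35.3125 799
0 [0.6076 0.088 ] 151.67042059015805 35.125 799
0 [0.6076 0.0881] 150.79440147875772 36.375 799
0 [0.6076 0.088 ] 150.76474603909867 35.625 799
1 [0.5497 0.1207] 114.20658386927396 44.1875 899
1 [0.5497 0.1207] 113.68519296837117 43.125 899
1 [0.5497 0.1207] 113.41763610799299 43.25 899
1 [0.5497 0.1207] 114.07724670739002 44.0 899
1 [0.5497 0.1206] 113.90790464533484 43.0625 899
1 [0.5497 0.1207] 113.41469607607105 43.1875 899
2 [0.5706 0.0216] 118.74603855487446 50.9375 876
2 [0.5706 0.0215] 117.82890797266387 49.9375 876
2 [0.5706 0.0216] 119.68993083513854 50.5 876
2 [0.5707 0.0216] 119.02635646273596 51.1875 876
2 [0.5706 0.0216] 119.74896627829041 51.0 876
2 [0.5706 0.0215] 119.48202996665576 51.0625 876
3 [0.5127 0.0536] 118.45269447500417 43.125 1031
3 [0.5127 0.0536] 118.32711927216101 43.125 1031
3 [0.5127 0.0536] 118.2450181865533 43.0 1031
3 [0.5127 0.0536] 118.37359824301244 42.9375 1031
3 [0.5127 0.0535] 119.1485345216172 43.8125 1031
3 [0.5126 0.0536] 119.12232355058573 43.4375 1031
```

View pics/ov2.png

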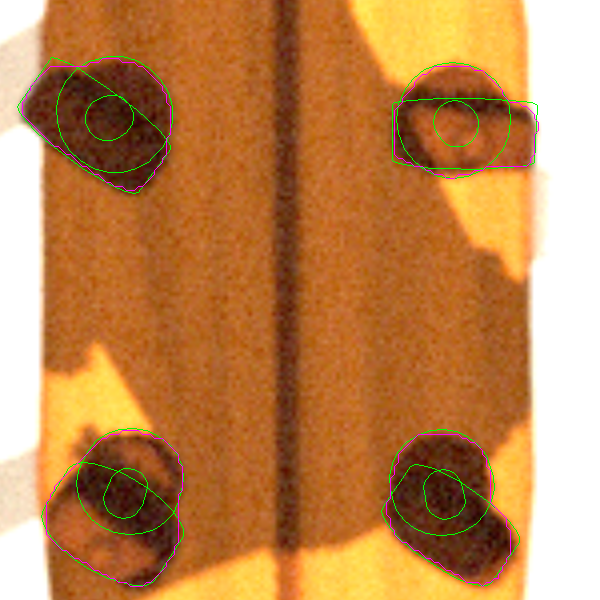

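```bash
cat >> h.py <<'E'
def go(pos,yaw):
    o=ctrl.get_obs(); Rc=R.from_rotvec(o['tool_rot']); a=np.radians(yaw)
    y=np.array([np.cos(a),np.sin(a),0]);x=np.array([0,0,-1.]);Rt=R.from_matrix(np.c_[x,y,np.cross(x,y)])
    print('rot deg (tool)',np.degrees((Rc.inv()*Rt).as_rotvec()).round(2),'then shift mm (target frame)',(Rt.inv().apply(np.array(pos)-o['tool_pos'])*1e3).round(2),'t',round(o['t'],2),'F(target frame)',Rt.inv().apply(o['contact_force']).round(2),'q6',round(o['q'][5],2),'op',round(o['opening']*1e3,2),'p',np.array(o['tool_pos']).round(4))
E
python3 -c "
from h import *
go([.5497,.1207,.15],24)"
```

```text
rot deg (tool) [-52.31   0.78  -1.69] then shift mm (target frame) [ 83.91   7.91 -68.41] t 4.75 F(target frame) [-0.23  1.32  0.16] q6 0.47 op 44.89 p [0.5703 0.055  0.2339]
```

```bash
python3 - <<'E'
from fit import *
st()
T,im=snap('wrist')
np.save('Thead3.npy',T)
g0=np.array([[.6076,.088],[.5497,.1207],[.5706,.0216],[.5127,.0536]])
for d in cut_out('wrist','peg_1'):
    m=d['mask']; ys,xs=np.nonzero(m); ray=T[:3,:3]@np.linalg.inv(K)@[xs.mean(),ys.mean(),1]; g=(T[:3,3]+ray*((.1-T[2,3])/ray[2]))[:2]
    r=fit(T,m,g,np.radians([90,120,150])); print(round(d['conf'],2),r.x[:2],np.degrees(r.x[2])%180,r.fun,m.sum())
st()
E
```

```text
t 4.75 p [0.5703 0.055  0.2339] F [1.2727 0.3965 0.2258] op 0.0449
[[ 0.0279  0.8799 -0.4743]
 [-0.0142 -0.4741 -0.8803]
 [-0.9995  0.0313 -0.0008]]
0.9 [0.5704 0.021 ] 116.25281723451849 77.375 760
0.83 [0.6078 0.0883] 149.06168933631835 44.5625 756
0.76 [0.5498 0.1209] 117.23118631714864 74.75 783
0.66 [0.5289 0.0806] 131.8758230246712 23489.9375 24396
t 4.85 p [0.5706 0.0555 0.2343] F [-0.1733 -0.3279 -0.0965] op 0.045
[[ 0.0288  0.8802 -0.4737]
 [-0.0141 -0.4735 -0.8807]
 [-0.9995  0.0321 -0.0013]]
```

arm_command([
  [[0,0,0,-6.4,0.1,-0.2,0.032],[0,0,0,-6.4,0.1,-0.2,0.032],[0,0,0,-6.4,0.1,-0.2,0.032],[0,0,0,-6.4,0.1,-0.2,0.032],[0,0,0,-6.4,0.1,-0.2,0.032],[0,0,0,-6.4,0.1,-0.2,0.032],[0,0,0,-6.4,0.1,-0.2,0.032],[0,0,0,-6.4,0.1,-0.2,0.032],[0.015,0.003,-0.022,0,0,0,0.032],[0.02,0.003,-0.022,0,0,0,0.032],[0.02,0.002,-0.022,0,0,0,0.032],[0,0,0,0,0,0,0.032],[0,0,0,0,0,0,0.032]],
])

```text
t: 5.93
tool_pos: [0.5666, 0.1187, 0.2088]
tool_rot: [0.891, 1.344, -0.849]
contact_force: [-0.7, -0.2, 1.7]
opening: 0.0322
```

```bash
python3 -c "
from h import *
go([.5498,.1207,.095],25.5)"
```

```text
rot deg (tool) [-0.01  1.25 -2.54] then shift mm (target frame) [113.8  -14.31  -9.03] t 5.93 F(target frame) [-1.7  -0.72 -0.14] q6 -0.36 op 32.18 p [0.5666 0.1187 0.2088]
```

arm_command([
  [[0.018,-0.004,-0.002,0,0.4,-0.8,0.032],[0.018,-0.004,-0.002,0,0.4,-0.8,0.032],[0.018,-0.004,-0.002,0,0.4,-0.8,0.032],[0.018,-0.002,-0.002,0,0,0,0.032],[0.004,0,-0.001,0,0,0,0.032],[0.002,0,0,0,0,0,0.032]],
])

```text
t: 6.43
tool_pos: [0.5545, 0.118, 0.1281]
tool_rot: [0.88, 1.382, -0.876]
contact_force: [-0.9, 0.1, -0.4]
opening: 0.0319
```

```bash
python3 -c "
from h import *
go([.5498,.1207,.095],25.5)"
```

```text
rot deg (tool) [-0.2   0.12 -0.23] then shift mm (target frame) [33.08 -3.05 -4.48] t 6.43 F(target frame) [ 0.35 -0.75 -0.42] q6 -0.36 op 31.91 p [0.5545 0.118  0.1281]
```

arm_command([
  [[0.001,-0.002,-0.003,0,0,0,0.032],[0.006,-0.001,-0.0015,0,0,0,0.032],[0.01,0,0,0,0,0,0.032],[0.009,0,0,0,0,0,0.032],[0.005,0,0,0,0,0,0.032],[0.002,0,0,0,0,0,0.032],[0,0,0,0,0,0,0.032],[0,0,0,0,0,0,0.032]],
])

```text
t: 7.1
tool_pos: [0.5502, 0.1202, 0.0918]
tool_rot: [0.88, 1.382, -0.877]
contact_force: [-0.0, 0.6, -0.0]
opening: 0.0321
```

```bash
python3 -c "
from h import *
go([.5498,.1207,.095],25.5)
T,im=snap('wrist')
cv2.imwrite('pics/g1.png',cv2.resize(cv2.convertScaleAbs(im[60:,100:420],alpha=2.5),None,fx=1.7,fy=1.7)[:,:,::-1])"
```

```text
rot deg (tool) [-0.27  0.13 -0.23] then shift mm (target frame) [-3.16 -0.14 -0.64] t 7.1 F(target frame) [ 0.01  0.24 -0.53] q6 -0.36 op 32.05 p [0.5502 0.1202 0.0918]
```

View pics/g1.png

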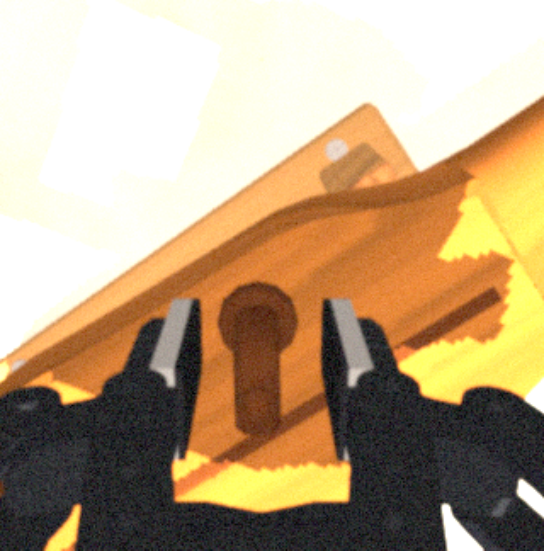

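arm_command([
  [[-0.003,0,-0.0005,0,0,0,0.025],[0,0,0,0,0,0,0.012],[0,0,0,0,0,0,0.012],[0,0,0,0,0,0,0.012],[0,0,0,0,0,0,0.006]],
], squeeze=20)

```text
t: 7.57
tool_pos: [0.5499, 0.1203, 0.0966]
tool_rot: [0.879, 1.382, -0.877]
contact_force: [-2.9, -1.2, 0.6]
opening: 0.0094
```

```bash
python3 -c "
from h import *
go([.5498,.1207,.095],25.5)"
```

```text
rot deg (tool) [-0.25  0.18 -0.18] then shift mm (target frame) [ 1.64  0.07 -0.42] t 7.57 F(target frame) [-0.6  -3.12 -0.21] q6 -0.36 op 9.38 p [0.5499 0.1203 0.0966]
```

arm_command([
  [[0,0,0,0,0,0,0.006],[0,0,0,0,0,0,0.006]],
])

```text
t: 7.73
tool_pos: [0.5497, 0.1202, 0.0966]
tool_rot: [0.879, 1.382, -0.878]
contact_force: [-1.2, -0.2, -0.4]
opening: 0.0099
```

```bash
python3 -c "
from h import *
go([.5498,.1207,.095],25.5)"
```

```text
rot deg (tool) [-0.26  0.18 -0.17] then shift mm (target frame) [ 1.65  0.26 -0.4 ] t 7.73 F(target frame) [ 0.41 -1.19 -0.38] q6 -0.36 op 9.86 p [0.5497 0.1202 0.0966]
```

arm_command([
  [[0,0.0008,0,0,0,0,0.006]],
])

```text
t: 7.82
tool_pos: [0.55, 0.1203, 0.0966]
tool_rot: [0.878, 1.383, -0.879]
contact_force: [-4.3, -2.3, 2.7]
opening: 0.0098
```

```bash
python3 -c "
from h import *
go([.5498,.1207,.095],25.5)"
```

```text
rot deg (tool) [-0.25  0.17 -0.08] then shift mm (target frame) [ 1.61  0.02 -0.39] t 7.82 F(target frame) [-2.74 -4.89  0.23] q6 -0.36 op 9.81 p [0.55   0.1203 0.0966]
```

arm_command([
  [[0,0.0008,0,0,0,0,0.006]],
])

```text
t: 7.9
tool_pos: [0.55, 0.1204, 0.0966]
tool_rot: [0.877, 1.384, -0.88]
contact_force: [-5.8, -2.7, 3.3]
opening: 0.0097
```

```bash
python3 -c "
from h import *
go([.5498,.1207,.095],25.5)"
```

```text
rot deg (tool) [-0.25  0.16  0.05] then shift mm (target frame) [ 1.6  -0.03 -0.39] t 7.9 F(target frame) [-3.27 -6.34 -0.08] q6 -0.35 op 9.71 p [0.55   0.1204 0.0966]
```

arm_command([
  [[0,-0.0006,0,0,0,0,0.006]],
])

```text
t: 7.98
tool_pos: [0.5497, 0.1202, 0.0967]
tool_rot: [0.877, 1.384, -0.88]
contact_force: [0.6, 0.0, -0.4]
opening: 0.0097
```

arm_command([
  [[0,-0.0006,0,0,0,0,0.006]],
])

```text
t: 8.07
tool_pos: [0.5497, 0.1202, 0.0967]
tool_rot: [0.878, 1.383, -0.879]
contact_force: [0.4, 1.0, -0.9]
opening: 0.0099
```

```bash
python3 -c "
from h import *
go([.5498,.1207,.095],25.5)"
```

```text
rot deg (tool) [-0.26  0.17 -0.08] then shift mm (target frame) [ 1.72  0.33 -0.42] t 8.07 F(target frame) [ 0.91  0.78 -0.77] q6 -0.36 op 9.85 p [0.5497 0.1202 0.0967]
```

arm_command([
  [[0,-0.0006,0,0,0,0,0.006]],
])

```text
t: 8.15
tool_pos: [0.5496, 0.1201, 0.0968]
tool_rot: [0.879, 1.382, -0.878]
contact_force: [-0.2, -0.7, -1.5]
opening: 0.0098
```

```bash
python3 -c "
from h import *
go([.5498,.1207,.095],25.5)"
```

```text
rot deg (tool) [-0.26  0.17 -0.17] then shift mm (target frame) [ 1.81  0.39 -0.44] t 8.15 F(target frame) [ 1.51 -0.47  0.59] q6 -0.36 op 9.78 p [0.5496 0.1201 0.0968]
```

arm_command([
  [[0,-0.001,0,0,0,0,0.006]],
])

```text
t: 8.23
tool_pos: [0.5491, 0.1199, 0.0969]
tool_rot: [0.88, 1.381, -0.877]
contact_force: [0.3, 0.2, -0.4]
opening: 0.0098
```

arm_command([
  [[0,-0.001,0,0,0,0,0.006]],
])

```text
t: 8.32
tool_pos: [0.5488, 0.1197, 0.0969]
tool_rot: [0.881, 1.38, -0.875]
contact_force: [1.6, 1.2, -0.8]
opening: 0.0096
```

arm_command([
  [[0,-0.001,0,0,0,0,0.006]],
])

```text
t: 8.4
tool_pos: [0.5486, 0.1197, 0.0971]
tool_rot: [0.883, 1.378, -0.873]
contact_force: [2.2, 2.2, -1.7]
opening: 0.0096
```

```bash
python3 -c "
from h import *
go([.5498,.1207,.095],25.5)"
```

```text
rot deg (tool) [-0.27  0.19 -0.52] then shift mm (target frame) [ 2.11  1.49 -0.4 ] t 8.4 F(target frame) [ 1.69  2.94 -1.07] q6 -0.36 op 9.6 p [0.5486 0.1197 0.0971]
```

arm_command([
  [[0,-0.001,0,0,0,0,0.006]],
])

```text
t: 8.48
tool_pos: [0.5485, 0.1196, 0.0974]
tool_rot: [0.885, 1.376, -0.871]
contact_force: [3.0, 0.8, -2.7]
opening: 0.0096
```

arm_command([
  [[0,-0.001,0,0,0,0,0.006]],
])

```text
t: 8.57
tool_pos: [0.5484, 0.1196, 0.0976]
tool_rot: [0.886, 1.375, -0.869]
contact_force: [4.2, 2.9, -2.8]
opening: 0.0095
```

```bash
python3 -c "
from h import *
go([.5498,.1207,.095],25.5)"
```

```text
rot deg (tool) [-0.28  0.2  -0.84] then shift mm (target frame) [ 2.59  1.72 -0.39] t 8.57 F(target frame) [ 2.81  5.06 -0.76] q6 -0.36 op 9.49 p [0.5484 0.1196 0.0976]
```

arm_command([
  [[0,0.0012,0,0,0,0.4,0.006],[0.0005,0.0012,0,0,0,0.4,0.006],[0,0,0,0,0,0,0.02],[0,0,0,0,0,0,0.034],[0,0,0,0,0,0,0.034],[-0.012,0,0,0,0,0,0.032],[-0.02,0,0,0,0,0,0.032],[-0.02,0,0,0,0,0,0.032]],
])

```text
t: 9.23
tool_pos: [0.5433, 0.1187, 0.1456]
tool_rot: [0.887, 1.38, -0.87]
contact_force: [0.0, 0.2, 0.2]
opening: 0.0322
```

```bash
python3 -c "
from h import *
go([.5127,.0536,.096],28.3)"
```

```text
rot deg (tool) [-3.07 -0.02 -0.68] then shift mm (target frame) [ 49.62 -57.83  42.77] t 9.23 F(target frame) [-0.18  0.08 -0.13] q6 -0.36 op 32.16 p [0.5433 0.1187 0.1456]
```

arm_command([
  [[0,-0.015,0.011,-1.5,0,-0.3,0.032],[0,-0.015,0.011,-1.5,0,-0.3,0.032],[0,-0.014,0.011,0,0,0,0.032],[0,-0.012,0.009,0,0,0,0.032],[0,-0.001,0.001,0,0,0,0.032]],
])

```text
t: 9.65
tool_pos: [0.5169, 0.0534, 0.1581]
tool_rot: [0.841, 1.389, -0.824]
contact_force: [1.2, -0.4, 0.1]
opening: 0.0319
```

```bash
python3 -c "
from h import *
go([.5127,.0536,.096],28.3)"
```

```text
rot deg (tool) [ 0.27  0.45 -0.94] then shift mm (target frame) [62.07 -3.54 -2.18] t 9.65 F(target frame) [-0.11  0.9   0.94] q6 -0.54 op 31.87 p [0.5169 0.0534 0.1581]
```

arm_command([
  [[0.008,-0.002,-0.0015,0,0.2,-0.5,0.032],[0.012,-0.0015,-0.0007,0,0.2,-0.4,0.032],[0.012,0,0,0,0,0,0.032],[0.012,0,0,0,0,0,0.032],[0.01,0,0,0,0,0,0.032],[0.004,0,0,0,0,0,0.032],[0,0,0,0,0,0,0.032],[0,0,0,0,0,0,0.032]],
])

```text
t: 10.32
tool_pos: [0.5123, 0.0561, 0.093]
tool_rot: [0.833, 1.409, -0.835]
contact_force: [-0.9, -0.1, 0.8]
opening: 0.0322
```

```bash
python3 -c "
from h import *
go([.5127,.0536,.096],28.3)"
```

```text
rot deg (tool) [ 0.35 -0.14  0.14] then shift mm (target frame) [-3.05 -0.79  2.38] t 10.32 F(target frame) [-0.85 -0.84 -0.36] q6 -0.54 op 32.18 p [0.5123 0.0561 0.093 ]
```

arm_command([
  [[-0.003,-0.001,0.0025,0,0,0,0.025],[0,0,0,0,0,0,0.012],[0,0,0,0,0,0,0.012],[0,0,0,0,0,0,0.012],[0,0,0,0,0,0,0.006],[0,0,0,0,0,0,0.006],[0,0,0,0,0,0,0.006]],
])

```text
t: 10.9
tool_pos: [0.5143, 0.0531, 0.0986]
tool_rot: [0.834, 1.405, -0.833]
contact_force: [0.7, -0.1, -0.0]
opening: 0.0095
```

```bash
python3 -c "
from h import *
go([.5127,.0536,.096],28.3)"
```

```text
rot deg (tool) [ 0.35 -0.02 -0.06] then shift mm (target frame) [ 2.55 -1.2  -1.22] t 10.9 F(target frame) [0.03 0.62 0.4 ] q6 -0.54 op 9.51 p [0.5143 0.0531 0.0986]
```

arm_command([
  [[0,0.001,0,0,0,0,0.006]],
])

```text
t: 10.98
tool_pos: [0.515, 0.0535, 0.0987]
tool_rot: [0.834, 1.405, -0.833]
contact_force: [-2.5, -2.0, 0.9]
opening: 0.0098
```

arm_command([
  [[0,0.001,0,0,0,0,0.006]],
])

```text
t: 11.07
tool_pos: [0.5151, 0.0536, 0.0986]
tool_rot: [0.832, 1.407, -0.835]
contact_force: [-3.5, -2.1, 2.1]
opening: 0.0099
```

```bash
python3 -c "
from h import *
go([.5127,.0536,.096],28.3)"
```

```text
rot deg (tool) [ 0.36 -0.02  0.12] then shift mm (target frame) [ 2.56 -2.13 -1.18] t 11.07 F(target frame) [-2.1  -4.06  0.2 ] q6 -0.54 op 9.94 p [0.5151 0.0536 0.0986]
```

Stop found at y=+2.1 side with 4 N; now the other way.

arm_command([
  [[0,-0.001,0,0,0,0,0.006],[0,-0.001,0,0,0,0,0.006]],
])

```text
t: 11.23
tool_pos: [0.5136, 0.0528, 0.0985]
tool_rot: [0.833, 1.406, -0.834]
contact_force: [-1.0, 0.8, -0.4]
opening: 0.0099
```

arm_command([
  [[0,-0.001,0,0,0,0,0.006]],
])

```text
t: 11.32
tool_pos: [0.5129, 0.0524, 0.0985]
tool_rot: [0.833, 1.406, -0.834]
contact_force: [0.3, -0.1, -0.3]
opening: 0.0099
```

arm_command([
  [[0,-0.001,0,0,0,0,0.006]],
])

```text
t: 11.4
tool_pos: [0.512, 0.052, 0.0985]
tool_rot: [0.833, 1.406, -0.833]
contact_force: [-0.7, -0.7, -1.0]
opening: 0.0096
```

arm_command([
  [[0,-0.001,0,0,0,0,0.006]],
])

```text
t: 11.48
tool_pos: [0.5112, 0.0515, 0.0985]
tool_rot: [0.834, 1.406, -0.833]
contact_force: [-0.1, -0.3, -0.3]
opening: 0.0092
```

```bash
python3 -c "
from h import *
go([.5127,.0536,.096],28.3)"
```

```text
rot deg (tool) [ 0.36 -0.03 -0.01] then shift mm (target frame) [ 2.49  2.32 -1.12] t 11.48 F(target frame) [ 0.27 -0.27  0.21] q6 -0.55 op 9.19 p [0.5112 0.0515 0.0985]
```

arm_command([
  [[0,0.0012,0,0,0,0,0.006],[0,0.001,0,0,0,0,0.006],[0,0,0,0,0,0,0.02],[0,0,0,0,0,0,0.034],[0,0,0,0,0,0,0.034],[-0.012,0,0,0,0,0,0.032],[-0.02,0,0,0,0,0,0.032],[-0.02,0,0,0,0,0,0.032]],
])

```text
t: 12.15
tool_pos: [0.5099, 0.0528, 0.1481]
tool_rot: [0.831, 1.415, -0.838]
contact_force: [0.5, 0.2, -0.1]
opening: 0.0317
```

```bash
python3 -c "
from h import *
go([.5705,.0213,.096],27.8)"
```

```text
rot deg (tool) [ 0.85 -0.34  0.47] then shift mm (target frame) [52.06 38.94 56.16] t 12.15 F(target frame) [0.07 0.57 0.08] q6 -0.54 op 31.72 p [0.5099 0.0528 0.1481]
```

arm_command([
  [[0,0.01,0.0145,0.8,-0.3,0.4,0.032],[0,0.01,0.0145,0,0,0,0.032],[0,0.01,0.0145,0,0,0,0.032],[0.001,0.008,0.012,0,0,0,0.032],[0.002,0.001,0.001,0,0,0,0.032]],
])

```text
t: 12.57
tool_pos: [0.5781, 0.0206, 0.1586]
tool_rot: [0.848, 1.386, -0.835]
contact_force: [-0.6, 0.1, -0.5]
opening: 0.0321
```

```bash
python3 -c "
from h import *
go([.5705,.0213,.096],27.8)"
```

```text
rot deg (tool) [ 0.12  0.5  -0.8 ] then shift mm (target frame) [62.61 -6.34 -4.16] t 12.57 F(target frame) [ 0.48 -0.53 -0.35] q6 -0.58 op 32.15 p [0.5781 0.0206 0.1586]
```

arm_command([
  [[0.008,-0.003,-0.002,0,0.2,-0.4,0.032],[0.012,-0.003,-0.002,0,0.2,-0.4,0.032],[0.012,0,0,0,0,0,0.032],[0.012,0,0,0,0,0,0.032],[0.008,0,0,0,0,0,0.032],[0.004,0,0,0,0,0,0.032],[0,0,0,0,0,0,0.032],[0,0,0,0,0,0,0.032]],
])

```text
t: 13.23
tool_pos: [0.5654, 0.0232, 0.0944]
tool_rot: [0.84, 1.408, -0.847]
contact_force: [0.9, 0.2, 0.3]
opening: 0.0321
```

```bash
python3 -c "
from h import *
go([.5705,.0213,.096],27.8)"
```

```text
rot deg (tool) [ 0.19 -0.2   0.41] then shift mm (target frame) [-1.62  3.58  4.06] t 13.23 F(target frame) [-0.34  0.89  0.21] q6 -0.58 op 32.1 p [0.5654 0.0232 0.0944]
```

arm_command([
  [[-0.001,0.002,0.002,0,0,0.2,0.032],[-0.001,0.0022,0.0025,0,0,0.2,0.025],[0,0,0,0,0,0,0.018],[0,0,0,0,0,0,0.018]],
])

```text
t: 13.57
tool_pos: [0.5728, 0.0211, 0.0978]
tool_rot: [0.845, 1.402, -0.84]
contact_force: [-0.9, 0.1, -0.0]
opening: 0.0177
```

```bash
python3 -c "
from h import *
go([.5705,.0213,.096],27.8)"
```

```text
rot deg (tool) [ 0.2  -0.13 -0.13] then shift mm (target frame) [ 1.81 -1.88 -1.26] t 13.57 F(target frame) [ 0.01 -0.75 -0.53] q6 -0.58 op 17.72 p [0.5728 0.0211 0.0978]
```

arm_command([
  [[0.001,-0.0015,-0.001,0,0,0,0.018],[0,-0.0006,-0.0004,0,0,0,0.012],[0,0,0,0,0,0,0.012],[0,0,0,0,0,0,0.006],[0,0,0,0,0,0,0.006]],
])

```text
t: 13.98
tool_pos: [0.5711, 0.0211, 0.0984]
tool_rot: [0.846, 1.4, -0.838]
contact_force: [0.2, -0.5, -0.7]
opening: 0.0097
```

```bash
python3 -c "
from h import *
go([.5705,.0213,.096],27.8)"
```

```text
rot deg (tool) [ 0.18 -0.04 -0.27] then shift mm (target frame) [ 2.39 -0.45 -0.5 ] t 13.98 F(target frame) [ 0.66 -0.05  0.49] q6 -0.58 op 9.65 p [0.5711 0.0211 0.0984]
```

arm_command([
  [[0,0.001,0,0,0,0,0.006]],
])

```text
t: 14.07
tool_pos: [0.5718, 0.0215, 0.0983]
tool_rot: [0.846, 1.4, -0.839]
contact_force: [-0.2, -0.3, 0.4]
opening: 0.0098
```

arm_command([
  [[0,0.001,0,0,0,0,0.006]],
])

```text
t: 14.15
tool_pos: [0.5724, 0.0219, 0.0982]
tool_rot: [0.845, 1.401, -0.84]
contact_force: [-2.2, -1.3, 2.7]
opening: 0.0095
```

```bash
python3 -c "
from h import *
go([.5705,.0213,.096],27.8)"
```

```text
rot deg (tool) [ 0.19 -0.05 -0.19] then shift mm (target frame) [ 2.22 -1.92 -0.39] t 14.15 F(target frame) [-2.72 -2.53  0.1 ] q6 -0.58 op 9.47 p [0.5724 0.0219 0.0982]
```

arm_command([
  [[0,-0.001,0,0,0,0,0.006],[0,-0.001,0,0,0,0,0.006]],
])

```text
t: 14.32
tool_pos: [0.5709, 0.0211, 0.0983]
tool_rot: [0.845, 1.4, -0.839]
contact_force: [-0.1, 0.5, -0.3]
opening: 0.0096
```

arm_command([
  [[0,-0.001,0,0,0,0,0.006]],
])

```text
t: 14.4
tool_pos: [0.5701, 0.0206, 0.0983]
tool_rot: [0.845, 1.4, -0.839]
contact_force: [-0.3, 0.1, 1.1]
opening: 0.0096
```

arm_command([
  [[0,-0.001,0,0,0,0,0.006]],
])

```text
t: 14.48
tool_pos: [0.5693, 0.0202, 0.0983]
tool_rot: [0.845, 1.4, -0.838]
contact_force: [0.3, 0.8, -0.6]
opening: 0.0092
```

arm_command([
  [[0,-0.001,0,0,0,0,0.006]],
])

```text
t: 14.57
tool_pos: [0.5684, 0.0197, 0.0983]
tool_rot: [0.846, 1.4, -0.838]
contact_force: [1.4, 1.1, -0.8]
opening: 0.01
```

```bash
python3 -c "
from h import *
go([.5705,.0213,.096],27.8)"
```

```text
rot deg (tool) [ 0.2  -0.04 -0.28] then shift mm (target frame) [ 2.3   2.61 -0.41] t 14.57 F(target frame) [ 0.8   1.75 -0.37] q6 -0.59 op 10.0 p [0.5684 0.0197 0.0983]
```

arm_command([
  [[0,0.0012,0,0,0,0.1,0.004],[0,0.0012,0,0,0,0.1,0.004],[-0.004,0,0,0,0,0,0.004],[-0.005,0.0003,0,0,0,0,0.004],[-0.005,0.0003,0,0,0,0,0.004],[-0.005,0.0003,0,0,0,0,0.004]],
], squeeze=45)

```text
t: 15.07
tool_pos: [0.57, 0.0213, 0.1172]
tool_rot: [0.847, 1.401, -0.837]
contact_force: [0.6, -0.2, 0.5]
opening: 0.0095
```

```bash
python3 -c "
from h import *
go([.5705,.0213,.19],27.8)"
```

```text
rot deg (tool) [ 0.19 -0.15 -0.33] then shift mm (target frame) [-72.77   0.49   0.22] t 15.07 F(target frame) [-0.5   0.41  0.48] q6 -0.59 op 9.52 p [0.57   0.0213 0.1172]
```

arm_command([
  [[-0.008,0.0004,0,0,0,-0.1,0.004],[-0.015,0.0005,0,0,0,-0.1,0.004],[-0.02,0.0005,0,0,0,-0.1,0.004],[-0.02,0.0005,0,0,0,0,0.004],[-0.02,0.0005,0,0,0,0,0.004],[-0.01,-0.01,0.012,0,0,0,0.004],[-0.01,-0.02,0.022,0,0,0,0.004],[-0.01,-0.022,0.024,0,0,0,0.004],[-0.005,-0.022,0.024,0,0,0,0.004],[-0.005,-0.022,0.024,0,0,0,0.004],[-0.005,-0.022,0.024,0,0,0,0.004],[-0.005,-0.022,0.024,0,0,0,0.004],[0,-0.022,0.024,0,0,0,0.004],[0,-0.022,0.024,0,0,0,0.004],[0,-0.022,0.024,0,0,0,0.004],[0,-0.012,0.014,0,0,0,0.004],[0,-0.004,0.004,0,0,0,0.004],[0,0,0,0,0,0,0.004],[0,0,0,0,0,0,0.004]],
])

```text
t: 16.65
tool_pos: [0.4904, -0.3115, 0.2775]
tool_rot: [0.839, 1.383, -0.834]
contact_force: [-0.2, 1.0, -0.7]
opening: 0.0087
```

```bash
python3 - <<'E'
from fit import *
go([.483,-.30,.26],27.8)
T,im=snap('wrist','rack2.png'); np.save('Track2.npy',T)
for d in mark_of('wrist','well_1')[:5]:
    p=w(T,d['at']); print(round(d['conf'],2),p,proj(T,[p])[0].round(1))
cv2.imwrite('pics/r2.png',cv2.resize(cv2.convertScaleAbs(im[:300,60:440],alpha=2),None,fx=2,fy=2)[:,:,::-1])
E
```

```text
rot deg (tool) [ 0.46  0.87 -0.75] then shift mm (target frame) [ 17.49  -1.15 -13.61] t 16.65 F(target frame) [ 0.74  0.23 -0.96] q6 -1.19 op 8.65 p [ 0.4904 -0.3115  0.2775]
0.91 [ 0.5064 -0.2352  0.0597] [300.1  95.3]
0.76 [ 0.5531 -0.2334  0.0595] [340.1 115.9]
0.62 [ 0.4568 -0.2356  0.0604] [256.6  70.9]
```

View pics/r2.png

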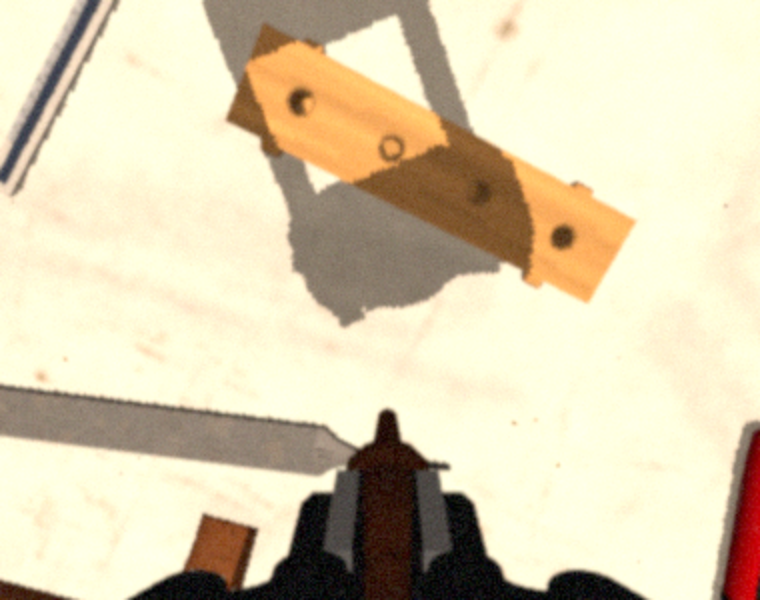

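```bash
python3 - <<'E'
from fit import *
T=np.load('Track2.npy')
P=[]
for u,v in [(210.5,51),(255.5,73.5),(300.5,96),(341.5,118.5)]:
    ray=T[:3,:3]@np.linalg.inv(K)@[u,v,1]; P.append((T[:3,3]+ray*((.06-T[2,3])/ray[2]))[:2])
P=np.array(P); print(P)
d=P[3]-P[0]; print(np.linalg.norm(np.diff(P,axis=0),axis=1),np.degrees(np.arctan2(d[1],d[0])))
c=P.mean(0);e=d/np.linalg.norm(d)
W=np.array([c+e*s for s in (-.0735,-.0245,.0245,.0735)]);print(W)
go([*W[2],.15],27.8); go([*W[3],.15],27.8)
E
```

```text
[[ 0.4088 -0.2407]
 [ 0.457  -0.2382]
 [ 0.5071 -0.2356]
 [ 0.5557 -0.2349]]
[0.0482 0.0502 0.0486] 2.235760914718749
[[ 0.4087 -0.2402]
 [ 0.4577 -0.2383]
 [ 0.5066 -0.2364]
 [ 0.5556 -0.2345]]
rot deg (tool) [ 0.55  0.87 -0.75] then shift mm (target frame) [127.39  48.78 -58.33] t 16.75 F(target frame) [ 0.37 -0.34 -0.21] q6 -1.19 op 9.1 p [ 0.4907 -0.3107  0.2774]
rot deg (tool) [ 0.55  0.87 -0.75] then shift mm (target frame) [127.39  92.99 -37.18] t 16.75 F(target frame) [ 0.37 -0.34 -0.21] q6 -1.19 op 9.1 p [ 0.4907 -0.3107  0.2774]
```

arm_command([
  [[0.012,0.01,-0.012,0,0.3,-0.3,0.004],[0.016,0.01,-0.012,0,0.3,-0.3,0.004],[0.016,0.01,-0.012,0,0.3,-0.2,0.004],[0.016,0.01,-0.012,0,0,0,0.004],[0.016,0.007,-0.008,0,0,0,0.004],[0.016,0.002,-0.002,0,0,0,0.004],[0.015,0,0,0,0,0,0.004],[0.008,0,0,0,0,0,0.004],[0,0,0,0,0,0,0.004],[0,0,0,0,0,0,0.004]],
])

```text
t: 17.58
tool_pos: [0.5114, -0.2199, 0.1601]
tool_rot: [0.824, 1.408, -0.822]
contact_force: [-0.3, 0.1, 0.5]
opening: 0.0091
```

```bash
python3 -c "
from h import *
go([.5066,-.2364,.135],27.8)"
```

```text
rot deg (tool) [ 1.61  0.04 -0.11] then shift mm (target frame) [ 25.09 -11.96  12.37] t 17.58 F(target frame) [-0.51 -0.23 -0.24] q6 -1.05 op 9.13 p [ 0.5114 -0.2199  0.1601]
```

arm_command([
  [[0.006,-0.004,0.004,0.8,0,0,0.004],[0.006,-0.004,0.004,0.8,0,0,0.004],[0.004,-0.003,0.003,0,0,0,0.004],[0.002,-0.001,0.001,0,0,0,0.004],[0,0,0,0,0,0,0.004],[0,0,0,0,0,0,0.004]],
])

```text
t: 18.08
tool_pos: [0.508, -0.2397, 0.1444]
tool_rot: [0.848, 1.391, -0.846]
contact_force: [-0.4, -0.6, -0.3]
opening: 0.0091
```

```bash
python3 -c "
from h import *
go([.5066,-.2364,.135],27.8)"
```

```text
rot deg (tool) [-0.22  0.36 -0.28] then shift mm (target frame) [ 9.38  0.35 -3.56] t 18.08 F(target frame) [ 0.3  -0.6   0.31] q6 -1.06 op 9.1 p [ 0.508  -0.2397  0.1444]
```

arm_command([
  [[0.003,0.0003,-0.0018,0,0.2,-0.1,0.004],[0.003,0,-0.0013,0,0.1,-0.1,0.004],[0.001,0,0,0,0,0,0.004],[0,0,0,0,0,0,0.004],[0,0,0,0,0,0,0.004]],
])

```text
t: 18.5
tool_pos: [0.507, -0.2369, 0.1374]
tool_rot: [0.848, 1.397, -0.847]
contact_force: [-0.4, -0.3, 0.4]
opening: 0.0091
```

```bash
python3 -c "
from fit import *
go([.5066,-.2364,.135],27.8)
T,im=snap('wrist')
print('well px',proj(T,[[.5066,-.2364,.06]]), 'tip px', )
cv2.imwrite('pics/r3.png',cv2.resize(cv2.convertScaleAbs(im[100:300,140:380],alpha=2.5),None,fx=3,fy=3)[:,:,::-1])"
```

```text
rot deg (tool) [-0.24  0.08 -0.11] then shift mm (target frame) [ 2.39 -0.14 -0.66] t 18.5 F(target frame) [-0.41 -0.44  0.06] q6 -1.05 op 9.1 p [ 0.507  -0.2369  0.1374]
well px [[252.3907 197.4558]] tip px
```

View pics/r3.png

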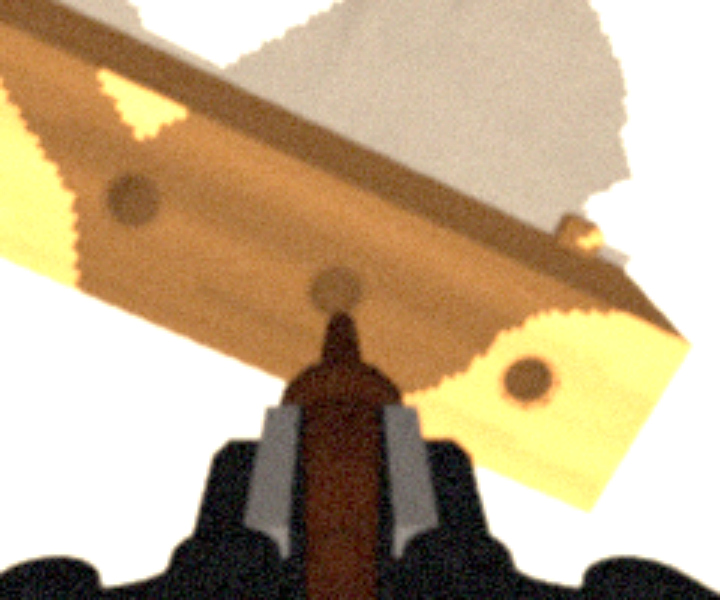

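arm_command([
  [[0.002,-0.0009,-0.0006,0,0,0,0.004],[0.005,-0.0004,-0.0002,0,0,0,0.004],[0.006,0,0,0,0,0,0.004],[0.006,0,0,0,0,0,0.004],[0.004,0,0,0,0,0,0.004],[0,0,0,0,0,0,0.004]],
])

```text
t: 19.05
tool_pos: [0.5054, -0.2366, 0.1121]
tool_rot: [0.848, 1.397, -0.847]
contact_force: [0.0, -0.7, -1.0]
opening: 0.0091
```

```bash
python3 -c "
from h import *
go([.5066,-.2364,.0733],27.8)"
```

```text
rot deg (tool) [-0.22  0.1  -0.11] then shift mm (target frame) [38.76  1.14  0.4 ] t 19.05 F(target frame) [ 0.99 -0.29  0.6 ] q6 -1.05 op 9.1 p [ 0.5054 -0.2366  0.1121]
```

arm_command([
  [[0.004,0.0003,0,0,0,0,0.004],[0.005,0.0002,0,0,0,0,0.004],[0.005,0,0,0,0,0,0.004],[0.003,0,0,0,0,0,0.004]],
])

```text
t: 19.38
tool_pos: [0.5061, -0.2364, 0.0935]
tool_rot: [0.848, 1.396, -0.847]
contact_force: [0.7, -0.0, 0.4]
opening: 0.0091
```

```bash
python3 -c "
from h import *
go([.5066,-.2364,.0733],27.8)"
```

```text
rot deg (tool) [-0.22  0.11 -0.13] then shift mm (target frame) [20.24  0.44  0.2 ] t 19.38 F(target frame) [-0.44  0.59  0.34] q6 -1.05 op 9.12 p [ 0.5061 -0.2364  0.0935]
```

arm_command([
  [[0.004,0,0,0,0,0,0.004],[0.004,0,0,0,0,0,0.004],[0.003,0,0,0,0,0,0.004],[0.001,0,0,0,0,0,0.004]],
])

```text
t: 19.72
tool_pos: [0.506, -0.2366, 0.0796]
tool_rot: [0.848, 1.397, -0.847]
contact_force: [0.2, -0.2, -0.6]
opening: 0.0089
```

```bash
python3 -c "
from h import *
go([.5066,-.2364,.0733],27.8)"
```

```text
rot deg (tool) [-0.22  0.11 -0.09] then shift mm (target frame) [6.32 0.6  0.14] t 19.72 F(target frame) [0.58 0.09 0.22] q6 -1.05 op 8.88 p [ 0.506  -0.2366  0.0796]
```

arm_command([
  [[0.002,0,0,0,0,0,0.004],[0.002,0,0,0,0,0,0.004],[0.001,0,0,0,0,0,0.004]],
])

```text
t: 19.97
tool_pos: [0.5063, -0.237, 0.0745]
tool_rot: [0.847, 1.396, -0.847]
contact_force: [0.4, -0.9, 0.4]
opening: 0.0092
```

arm_command([
  [[0.001,0,0,0,0,0,0.004]],
])

```text
t: 20.05
tool_pos: [0.5064, -0.237, 0.0735]
tool_rot: [0.848, 1.396, -0.847]
contact_force: [-0.1, -0.8, 0.1]
opening: 0.0088
```

```bash
python3 -c "
from h import *
go([.5066,-.2364,.0733],27.8)"
```

```text
rot deg (tool) [-0.22  0.17 -0.11] then shift mm (target frame) [ 0.18  0.47 -0.4 ] t 20.05 F(target frame) [-0.09 -0.45  0.72] q6 -1.05 op 8.81 p [ 0.5064 -0.237   0.0735]
```

arm_command([
  [[0.001,0,0,0,0,0,0.004]],
])

```text
t: 20.13
tool_pos: [0.5065, -0.2371, 0.073]
tool_rot: [0.848, 1.396, -0.847]
contact_force: [-2.9, 1.4, 7.1]
opening: 0.0093
```

arm_command([
  [[0,0,0,0,0,0,0.02],[0,0,0,0,0,0,0.034],[0,0,0,0,0,0,0.034],[-0.012,0,0,0,0,0,0.034],[-0.02,0,0,0,0,0,0.034],[-0.02,0,0,0,0,0,0.034],[-0.02,0,0,0,0,0,0.034],[-0.02,0,0,0,0,0,0.034]],
])

```text
t: 20.8
tool_pos: [0.503, -0.2345, 0.1648]
tool_rot: [0.85, 1.408, -0.848]
contact_force: [0.5, 0.6, 0.1]
opening: 0.0339
```

```bash
python3 -c "
from h import *
go([.5127,.0536,.15],28.3)"
```

```text
rot deg (tool) [-0.72 -0.43  0.18] then shift mm (target frame) [  14.77  145.14 -249.04] t 20.8 F(target frame) [-0.12  0.73 -0.34] q6 -1.05 op 33.9 p [ 0.503  -0.2345  0.1648]
```

arm_command([
  [[-0.005,0.01,-0.018,-0.4,-0.2,0,0.032],[0,0.016,-0.027,-0.3,-0.2,0,0.032],[0,0.016,-0.027,0,0,0,0.032],[0,0.016,-0.027,0,0,0,0.032],[0,0.016,-0.027,0,0,0,0.032],[0,0.016,-0.027,0,0,0,0.032],[0,0.016,-0.027,0,0,0,0.032],[0,0.016,-0.027,0,0,0,0.032],[0,0.014,-0.024,0,0,0,0.032],[0,0.006,-0.01,0,0,0,0.032],[0,0,0,0,0,0,0.032],[0,0,0,0,0,0,0.032]],
])

```text
t: 21.8
tool_pos: [0.521, 0.054, 0.1907]
tool_rot: [0.84, 1.374, -0.834]
contact_force: [0.6, 0.3, -0.4]
opening: 0.0321
```

```bash
python3 -c "
from h import *
go([.5127,.0536,.098],28.3)"
```

```text
rot deg (tool) [-0.17  1.26 -1.  ] then shift mm (target frame) [92.73 -7.45 -3.61] t 21.8 F(target frame) [ 0.37  0.69 -0.  ] q6 -0.52 op 32.07 p [0.521  0.054  0.1907]
```

arm_command([
  [[0.01,-0.003,-0.001,0,0.4,-0.4,0.032],[0.015,-0.003,-0.001,0,0.4,-0.3,0.032],[0.015,-0.001,-0.001,0,0.4,-0.3,0.032],[0.008,0,0,0,0,0,0.032],[0,0,0,0,0,0,0.032],[0,0,0,0,0,0,0.032]],
])

```text
t: 22.3
tool_pos: [0.5122, 0.0483, 0.1365]
tool_rot: [0.843, 1.404, -0.848]
contact_force: [-0.4, 0.1, -0.5]
opening: 0.032
```

```bash
python3 -c "
from h import *
go([.5127,.0536,.098],28.3)"
```

```text
rot deg (tool) [-0.54 -0.09  0.27] then shift mm (target frame) [38.54  2.96 -4.43] t 22.3 F(target frame) [ 0.54 -0.24 -0.3 ] q6 -0.53 op 32.03 p [0.5122 0.0483 0.1365]
```

arm_command([
  [[0.004,0.0018,-0.003,-0.4,0,0.2,0.032],[0.007,0.0008,-0.0012,0,0,0,0.032],[0.009,0,0,0,0,0,0.032],[0.008,0,0,0,0,0,0.032],[0.006,0,0,0,0,0,0.032],[0.001,0,0,0,0,0,0.032],[0,0,0,0,0,0,0.032]],
])

```text
t: 22.88
tool_pos: [0.5126, 0.0533, 0.0975]
tool_rot: [0.84, 1.405, -0.84]
contact_force: [0.4, -0.0, 0.5]
opening: 0.0318
```

```bash
python3 -c "
from h import *
go([.5127,.0536,.098],28.3)"
```

```text
rot deg (tool) [-0.14 -0.1   0.06] then shift mm (target frame) [-0.49  0.25 -0.15] t 22.88 F(target frame) [-0.47  0.35  0.22] q6 -0.53 op 31.75 p [0.5126 0.0533 0.0975]
```

Spot on. Grip and draw.

arm_command([
  [[0,0,0,0,0,0,0.014],[0,0,0,0,0,0,0.012],[0,0,0,0,0,0,0.004],[0,0,0,0,0,0,0.004],[0,0,0,0,0,0,0.004]],
], squeeze=45)

```text
t: 23.3
tool_pos: [0.5133, 0.0534, 0.0984]
tool_rot: [0.84, 1.403, -0.839]
contact_force: [0.2, 0.2, 0.7]
opening: 0.0095
```

```bash
python3 -c "
from h import *
go([.5127,.0536,.19],28.3)"
```

```text
rot deg (tool) [-0.12 -0.05 -0.02] then shift mm (target frame) [-91.57  -0.41  -0.43] t 23.3 F(target frame) [-0.71  0.25 -0.12] q6 -0.53 op 9.55 p [0.5133 0.0534 0.0984]
```

arm_command([
  [[-0.004,0.0002,0,0,0,0,0.004],[-0.005,0.0003,0,0,0,0,0.004],[-0.005,0.0003,0,0,0,0,0.004],[-0.005,0.0003,0,0,0,0,0.004]],
])

```text
t: 23.63
tool_pos: [0.5138, 0.0539, 0.1185]
tool_rot: [0.84, 1.404, -0.84]
contact_force: [-0.2, -0.3, -1.1]
opening: 0.0094
```

```bash
python3 -c "
from h import *
go([.5127,.0536,.19],28.3)"
```

```text
rot deg (tool) [-0.13 -0.09  0.04] then shift mm (target frame) [-71.49  -1.14  -0.23] t 23.63 F(target frame) [ 1.07 -0.33  0.13] q6 -0.53 op 9.41 p [0.5138 0.0539 0.1185]
```

arm_command([
  [[-0.008,0.0002,0,0,0,0,0.004],[-0.015,0.0003,0,0,0,0,0.004],[-0.02,0.0003,0,0,0,0,0.004],[-0.02,0.0003,0,0,0,0,0.004],[-0.02,0.0003,0,0,0,0,0.004],[0,-0.011,0.01,0,0,0,0.004],[0,-0.02,0.018,0,0,0,0.004],[0,-0.022,0.02,0,0,0,0.004],[0,-0.022,0.02,0,0,0,0.004],[0,-0.022,0.02,0,0,0,0.004],[0,-0.022,0.02,0,0,0,0.004],[0,-0.022,0.02,0,0,0,0.004],[0,-0.022,0.02,0,0,0,0.004],[0,-0.022,0.02,0,0,0,0.004],[0,-0.014,0.013,0,0,0,0.004],[0,-0.004,0.004,0,0,0,0.004],[0,0,0,0,0,0,0.004]],
])

```text
t: 25.05
tool_pos: [0.4239, -0.2156, 0.2245]
tool_rot: [0.838, 1.383, -0.829]
contact_force: [-0.3, 0.0, -0.1]
opening: 0.0093
```

```bash
python3 -c "
from h import *
go([.4085,-.2405,.15],28.3)"
```

```text
rot deg (tool) [ 0.15  0.87 -0.87] then shift mm (target frame) [ 74.5  -25.41  14.61] t 25.05 F(target frame) [ 0.11 -0.24 -0.13] q6 -1.13 op 9.32 p [ 0.4239 -0.2156  0.2245]
```

arm_command([
  [[0.006,-0.007,0.004,0,0.3,-0.3,0.004],[0.012,-0.008,0.004,0,0.3,-0.3,0.004],[0.015,-0.006,0.004,0,0.3,-0.3,0.004],[0.015,-0.002,0.001,0,0,0,0.004],[0.01,0,0,0,0,0,0.004],[0.003,0,0,0,0,0,0.004],[0,0,0,0,0,0,0.004],[0,0,0,0,0,0,0.004]],
])

```text
t: 25.72
tool_pos: [0.4092, -0.2355, 0.1551]
tool_rot: [0.833, 1.414, -0.831]
contact_force: [-0.4, -0.8, -0.0]
opening: 0.0092
```

```bash
python3 -c "
from h import *
go([.4085,-.2405,.137],28.3)"
```

```text
rot deg (tool) [ 0.52 -0.44  0.17] then shift mm (target frame) [18.11 -3.02  4.08] t 25.72 F(target frame) [ 0.03 -0.75  0.55] q6 -1.18 op 9.18 p [ 0.4092 -0.2355  0.1551]
```

arm_command([
  [[0.004,-0.0015,0.002,0.3,-0.2,0.1,0.004],[0.006,-0.001,0.0015,0.2,-0.2,0,0.004],[0.005,-0.0003,0.0004,0,0,0,0.004],[0.001,0,0,0,0,0,0.004],[0,0,0,0,0,0,0.004]],
])

```text
t: 26.13
tool_pos: [0.4098, -0.2409, 0.1393]
tool_rot: [0.836, 1.401, -0.838]
contact_force: [0.6, 0.1, -0.5]
opening: 0.009
```

```bash
python3 -c "
from fit import *
go([.4085,-.2405,.137],28.3)
T,im=snap('wrist')
print('well px',(proj(T,[[.4087,-.2402,.06]])-[140,100])*3)
cv2.imwrite('pics/r4.png',cv2.resize(cv2.convertScaleAbs(im[100:300,140:380],alpha=2.5),None,fx=3,fy=3)[:,:,::-1])"
```

```text
rot deg (tool) [ 0.05  0.17 -0.01] then shift mm (target frame) [ 2.27 -0.95 -0.95] t 26.13 F(target frame) [0.47 0.55 0.16] q6 -1.18 op 9.04 p [ 0.4098 -0.2409  0.1393]
well px [[335.6006 287.2969]]
```

View pics/r4.png

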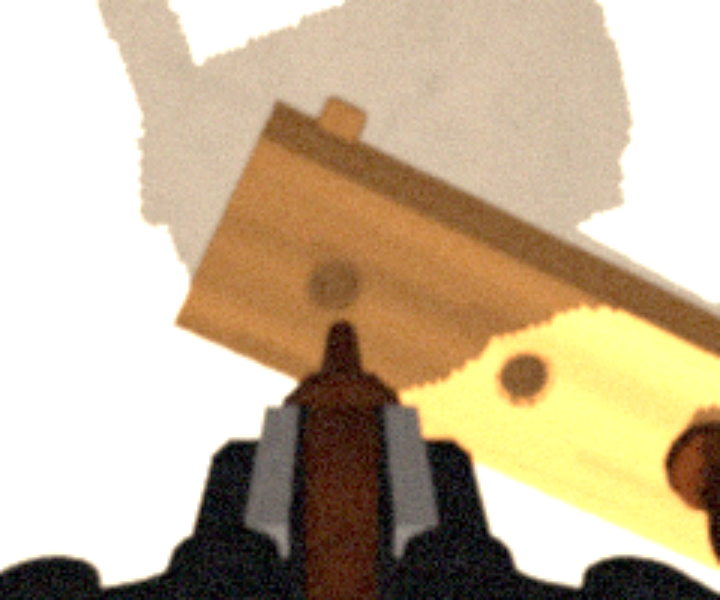

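arm_command([
  [[0.002,-0.0011,-0.0012,0,0.1,0,0.004],[0.005,-0.0006,-0.0008,0,0.1,0,0.004],[0.006,0,0,0,0,0,0.004],[0.006,0,0,0,0,0,0.004],[0.004,0,0,0,0,0,0.004],[0,0,0,0,0,0,0.004]],
])

```text
t: 26.68
tool_pos: [0.4075, -0.2402, 0.115]
tool_rot: [0.838, 1.402, -0.837]
contact_force: [-0.4, 0.0, -1.1]
opening: 0.0092
```

```bash
python3 -c "
from h import *
go([.4085,-.2405,.0733],28.3)"
```

```text
rot deg (tool) [ 0.05  0.06 -0.05] then shift mm (target frame) [41.65  0.72  0.74] t 26.68 F(target frame) [ 1.12 -0.31 -0.17] q6 -1.19 op 9.18 p [ 0.4075 -0.2402  0.115 ]
```

arm_command([
  [[0.004,0.0003,0.0003,0,0,0,0.004],[0.005,0.0002,0,0,0,0,0.004],[0.005,0,0,0,0,0,0.004],[0.004,0,0,0,0,0,0.004]],
])

```text
t: 27.02
tool_pos: [0.4085, -0.2405, 0.0958]
tool_rot: [0.837, 1.401, -0.837]
contact_force: [-0.1, 0.4, -0.0]
opening: 0.0087
```

```bash
python3 -c "
from h import *
go([.4085,-.2405,.0733],28.3)"
```

```text
rot deg (tool) [ 0.05  0.11 -0.08] then shift mm (target frame) [22.46 -0.05 -0.  ] t 27.02 F(target frame) [ 0.03  0.1  -0.43] q6 -1.18 op 8.72 p [ 0.4085 -0.2405  0.0958]
```

arm_command([
  [[0.004,0,0,0,0,0,0.004],[0.004,0,0,0,0,0,0.004],[0.004,0,0,0,0,0,0.004]],
])

```text
t: 27.27
tool_pos: [0.4085, -0.2404, 0.0822]
tool_rot: [0.837, 1.402, -0.837]
contact_force: [-0.9, 0.6, -0.8]
opening: 0.0096
```

```bash
python3 -c "
from h import *
go([.4085,-.2405,.0733],28.3)"
```

```text
rot deg (tool) [ 0.06  0.09 -0.07] then shift mm (target frame) [ 8.88 -0.07  0.1 ] t 27.27 F(target frame) [ 0.76 -0.49 -0.94] q6 -1.18 op 9.59 p [ 0.4085 -0.2404  0.0822]
```

arm_command([
  [[0.003,0,0,0,0,0,0.004],[0.002,0,0,0,0,0,0.004],[0.001,0,0,0,0,0,0.004]],
])

```text
t: 27.52
tool_pos: [0.4081, -0.24, 0.0745]
tool_rot: [0.838, 1.403, -0.837]
contact_force: [-0.4, 0.7, 0.4]
opening: 0.009
```

arm_command([
  [[0.001,0,0,0,0,0,0.004]],
])

```text
t: 27.6
tool_pos: [0.4081, -0.24, 0.0734]
tool_rot: [0.838, 1.403, -0.837]
contact_force: [-0.1, 0.7, -1.0]
opening: 0.0091
```

arm_command([
  [[0.001,0,0,0,0,0,0.004]],
])

```text
t: 27.68
tool_pos: [0.4081, -0.2401, 0.0724]
tool_rot: [0.838, 1.403, -0.837]
contact_force: [-0.9, 0.1, 3.4]
opening: 0.0093
```

arm_command([
  [[0,0,0,0,0,0,0.02],[0,0,0,0,0,0,0.034],[0,0,0,0,0,0,0.034],[-0.012,0,0,0,0,0,0.034],[-0.02,0,0,0,0,0,0.034],[-0.03,0,0,0,0,0,0.034],[-0.03,0,0,0,0,0,0.034],[-0.03,0,0,0,0,0,0.034],[-0.02,0.02,0.025,0,0,0,0.034],[0,0.02,0.025,0,0,0,0.034],[0,0.01,0.01,0,0,0,0.034],[0,0,0,0,0,0,0.034],[0,0,0,0,0,0,0.034]],
])

```text
t: 28.77
tool_pos: [0.4831, -0.27, 0.2327]
tool_rot: [0.836, 1.392, -0.837]
contact_force: [0.4, -0.2, 0.2]
opening: 0.0339
```

```bash
python3 - <<'E'
from fit import *
st()
T,im=snap('wrist')
for d in cut_out('wrist','peg_1'):
    m=d['mask']; ys,xs=np.nonzero(m)
    if not 300<len(xs)<3000: print('odd',len(xs)); continue
    import fit as F
    best=[]
    for z in (.055,.06,.065,.07,.075):
        p0=F.polys; F.polys=lambda T,x,y,yaw,zz=z: p0(T,x,y,yaw,zz)
        ray=T[:3,:3]@np.linalg.inv(K)@[xs.mean(),ys.mean(),1]; g=(T[:3,3]+ray*((z+.015-T[2,3])/ray[2]))[:2]
        r=fit(T,m,g,np.radians([90,120])); best.append((round(r.fun,1),z,r.x[:2].round(4),round(np.degrees(r.x[2])%180,1))); F.polys=p0
    print(round(d['conf'],2),m.sum(),best)
_,s=snap('side'); _,c=snap('scene')
for n in ('side','scene'):
    Tn=T_cam(n)
    for th in('peg_1','small_block','bone_a'): print(n,th,[(round(d['conf'],2),w(Tn,d['at'])) for d in mark_of(n,th)][:5])
def P(n,p):
    k=calibration(n);Tn=T_cam(n);q=(np.array(p)-Tn[:3,3])@Tn[:3,:3];return int(k['fx']*q[0]/q[2]+k['cx']),int(k['fy']*q[1]/q[2]+k['cy'])
def crop(im,n,p,h=50):
    u,v=P(n,p); return cv2.resize(im[max(v-h,0):v+h,max(u-h,0):u+h],(390,290))
a=np.vstack([np.hstack([crop(s,'side',[.482,-.238,.08]),crop(s,'side',[.56,.07,.1])]),np.hstack([crop(c,'scene',[.482,-.238,.08]),crop(c,'scene',[.56,.07,.1])])])
cv2.imwrite('pics/fin.png',cv2.convertScaleAbs(a,alpha=1.6)[:,:,::-1])
E
```

```text
t 28.77 p [ 0.4831 -0.27    0.2327] F [ 0.3913 -0.1518  0.2052] op 0.0339
[[ 0.0091  0.8802  0.4745]
 [-0.0062  0.4746 -0.8802]
 [-0.9999  0.0051  0.0098]]
0.71 607 [(np.float64(41.9), 0.055, array([ 0.5073, -0.2362]), np.float64(118.7)), (np.float64(48.8), 0.06, array([ 0.5062, -0.2358]), np.float64(119.4)), (np.float64(60.9), 0.065, array([ 0.5054, -0.2353]), np.float64(119.8)), (np.float64(75.9), 0.07, array([ 0.5043, -0.235 ]), np.float64(120.5)), (np.float64(96.5), 0.075, array([ 0.5031, -0.2344]), np.float64(122.7))]
0.65 696 [(np.float64(43.9), 0.055, array([ 0.4077, -0.241 ]), np.float64(118.5)), (np.float64(59.2), 0.06, array([ 0.4083, -0.2403]), np.float64(117.4)), (np.float64(79.6), 0.065, array([ 0.4091, -0.2396]), np.float64(118.5)), (np.float64(106.0), 0.07, array([ 0.4098, -0.2392]), np.float64(115.7)), (np.float64(131.4), 0.075, array([ 0.4107, -0.2391]), np.float64(114.1))]
side peg_1 [(0.65, array([0.6093, 0.0899, 0.085 ])), (0.63, array([ 0.5081, -0.2354,  0.0633])), (0.52, array([ 0.4066, -0.2387,  0.0558])), (0.48, array([0.5491, 0.1168, 0.085 ]))]
side small_block [(0.74, array([0.352 , 0.2457, 0.0043]))]
side bone_a [(0.6, array([ 0.7164, -0.129 ,  0.0015])), (0.54, array([ 0.7666, -0.1639,  0.0008]))]
scene peg_1 [(0.48, array([0.6098, 0.089 , 0.0904])), (0.46, array([ 0.5132, -0.2349,  0.0617])), (0.41, array([ 0.4107, -0.239 ,  0.0626]))]
scene small_block [(0.56, array([ 0.3468,  0.2449, -0.0042]))]
scene bone_a [(0.64, array([ 0.7114, -0.1261, -0.0033])), (0.64, array([ 0.7684, -0.1648, -0.0026]))]
```

View pics/fin.png

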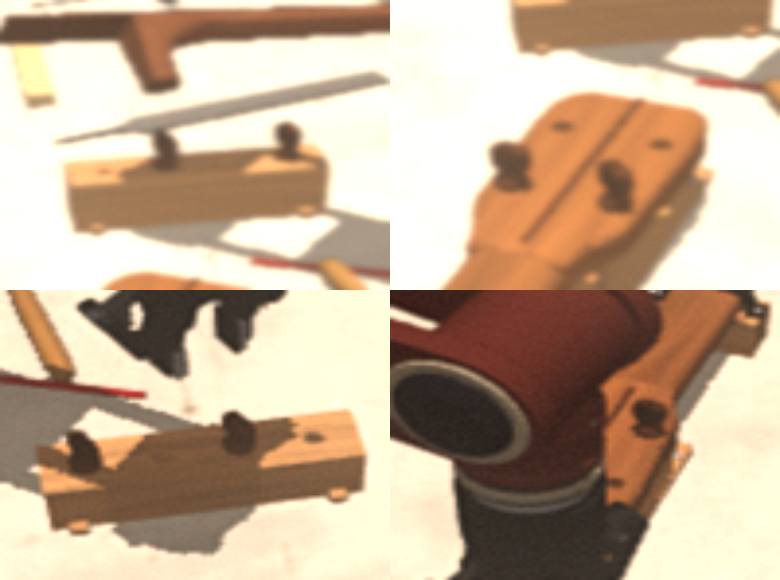

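```bash
python3 -c "
from h import *
print(finish_job())"
```

```text
the job is handed in; nothing more can be done
None
```

I found the two loose pegs by rocking, drew them and stood them in the thin-peg rack. The job was handed in at about 29 s on the robot's clock.

**Which pegs were loose:**

| Peg position (x, y in m) | What I felt | Result |
|---|---|---|
| (0.513, 0.054) | moved about 4.4 mm freely | loose, moved to well 1 |
| (0.571, 0.021) | moved about 4.5 mm freely | loose, moved to well 3 |
| (0.550, 0.121) | only about 1.7 mm at 5–6 N, mostly tilt | firm, left in its hole |
| (0.608, 0.088) | not rocked; firm because the task says exactly two are loose | left in its hole |

**Placing:** both pegs went into their wells with no felt resistance. Contact came only at collar height, at about 7 N in well 3 and 3 N in well 1, and I released there.

**Last checks:**
- **Rack:** the wrist picture puts both pegs upright over their wells with collars at rack height. The fit slightly favours 55 mm over the true 60 mm, which is within its error.
- **Firm pegs:** both still stand in their holes with origins at about 85 mm in the side view. The scene view missed one of them because the arm was in the way, and its estimate for the other was 90 mm.
- **Bystanders:** the small block and both bone blanks have not moved, within network error.

**Disagreement with the text:** the pegs' thumb-pieces lay about 55–90° from the headstock's x axis, not within 0.3 rad as stated. I gripped by what the pictures showed.

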